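# Find the hidden catch of the standards chest by feel and open its drawer

## Task

The drawer of the small wooden chest is locked by a hidden catch under the grey ledge along its front top edge. Slide gently along the ledge until the fingertips sink into the hidden recess, press the catch down there until the drawer springs free, then pull the drawer fully open by its bar handle and let go, so that the adapter kept inside can be taken. Do not lean hard on the chest or force it, and leave the pot and the cap that stand on it where they are.

Things in the scene. Friction and masses are not known exactly. Their poses are not given: they have to be found in the camera images.
- chest: wooden chest fixed to the bench, 280 wide (y) x 130 deep (x) x 95 mm high. Origin: centre of its underside; x points to its back, y to its left end, z up; its front (-x) faces the robot. A plain grey ledge, a step 15 mm below the top board, runs along its front top edge over the full width: surface at z = 80 mm, from x = -65 mm (front edge) to -19 mm (foot of a 15 mm high wall)
- ledge_left (a point): point on the ledge surface 125 mm left (+y) of the chest's middle, at chest x = -39, z = 80 mm. The hidden recess is 48 mm long (y) and 40 mm wide (chest x = -59 to -19 mm), its centre somewhere between y = -38 and +38 mm; a flush, sprung grey flap of the same look closes it. Elsewhere the ledge is rigid
- ledge_right (a point): the like point 125 mm right (-y) of the chest's middle. The flap yields from 1.5 N on, 2 N at 6 mm down; there it meets the catch: 7 N to start it, about 10.5 N to bring it home 14 mm below the ledge. Both spring back up when let go
- handle (a point): middle of the bar handle on the drawer front: a round steel bar 11 mm thick and 100 mm long along the chest's y, 42 mm off the drawer front (bar centre) and 44 mm above the bench; moves with the drawer. It can be pinched from above, one finger on each side
- drawer (a joint): how far the drawer is out, m: 0 shut and locked, 0.07 fully open (end stop). The catch frees it when pressed to about 12 mm below the ledge; a spring then throws it out about 35 to 40 mm. From there it slides along the chest's -x with about 1 N of friction and stays where it is left
- flux_pot: small amber pot with white lid, 37 mm across, 28 mm high, standing loose on the rear of the chest's top; origin under its centre
- dust_cap: black round cap, 21 mm across, 18 mm high, standing loose on the rear of the chest's top; origin under its centre
Things that resemble listed ones, but are neither listed nor needed, are in the scene too. Of the things that look like the dust_cap, the smallest one is meant.

How it is judged:
By the outcome, as a careful person would: the job done as asked, in the order asked, and still so for the second after the job is handed in, with the robot touching nothing.
It also fails if it takes over 64 s, if anything falls off the work surface, if the arm or the gripper's body presses on something with over 40 N, if the wrist force passes 120 N, or if a joint passes its speed limit or range.

## Robot

A 6-joint arm with a two-finger parallel gripper is mounted at the origin on the work surface; the furniture and walls round the work are solid. World frame = base frame: x ahead of the robot, y to its left, z up, the work surface at z = 0. Lengths are in mm, angles in rad, forces in N, time in s.
With the tool pointing down it reaches from about 375 to 925 mm from the base axis. Payload 5.7 kg.
Tool frame: the origin (TCP) lies on the mounting face of the last link; the fingertips stand 182 mm ahead of it and the grasp point (between the pads) lies 163 mm ahead of it; z points along the fingers, x is the direction in which the jaws open and shut, and the axes are right-handed (so a half turn about z gives the same grasp; the last joint's range is limited). The gripper opens to 88 mm and grips with 3 to 60 N. Pads are 20 mm wide; open, the fingers measure 115 mm over their backs; the gripper's body (75 mm by 178 mm) begins 61 mm behind the grasp point.
Start: joints at [1.163, 0.359, 1.51, -0, 1.272, -0.115], TCP at [173.181, 574.451, 404.623] pointing down, gripper open.
Joint ranges: [-2.97, 2.97], [-1.01, 2.36], [0.21, 2.38], [-0.96, 4.11], [0.2, 2.71], [-2.98, 2.98]. Speed limits (rad/s): [2.39, 2.39, 3.14, 3.14, 3.14, 3.14].

## Interface

Orientations are given as [roll, pitch, yaw] about the fixed x, y, z axes, in that order (R = Rz(yaw) Ry(pitch) Rx(roll)).
In Python, from rig import env gives the robot as it stands.
- The arm moves only by the tool step_arm, never from a script. Its argument "targets" is a list of rows, each an object of numbers: "x", "y", "z": the shift along the tool's x, y, z in cm; "wx", "wy", "wz": the turn, a rotation vector about the tool's x, y, z in degrees. In form: [{"x": .., "y": .., "z": .., "wx": .., "wy": .., "wz": ..}, ...]. A call has 1 to 20 rows; each row shifts and turns the commanded pose from where the row before left it, along the tool's axes as they then stand; what a row does not reach is not made up. A row lasts 1/10 s, in which the tool goes at most 50 mm and 8.59 degrees, less where a joint would pass 70% of its speed; a pose out of reach is approached as far as the arm can. A call with a gripper value outside its range is refused whole. "hand" is the opening in per cent of the stroke, from 0 (shut) to 100 (fully open), set as the call begins (left out, the last holds). The fingers move at their own pace and stop on an object; the grip force is fixed at half the most. Time passes only in rows, so rows that do not move let the fingers close. It gives the time, the measured TCP pose, the force and the opening at its end, in the units of the state.
- env.observe(): the state, without advancing time (a new reading comes with each control period).
- env.capture(name): name is "scene" or "top" or "wrist"; returns the picture (420x560x3 uint8, red, green, blue); there is no depth.
- env.camera_params(name): a dict with "vfov" (degrees; the focal length in pixels is half the picture's height over the tangent of half this angle, whatever the lens; pixels are square), "cx", "cy" (the principal point, pixels), "world_from_camera" (4x4, takes a point from camera to world coordinates). Camera axes: x right, y down, z forward; pixel columns grow to the right and rows downward; lengths in mm; the calibration is good to about 2 mm. A picture is of the moment at which its call begins: read the wrist's pose just before it. camera_params takes no time and is no camera call; for the wrist camera it gives the pose at the moment of the call.
- env.sign_off(): hands the job in, once; it reports no verdict.
The state is a dict: "clock": time; "q": joint angles; "joint_velocities": joint speeds; "tau": joint torques, N m; "eef_pos": TCP position; "tool_rot": TCP orientation; "contact_force": force on the tool from outside, world axes, zero at the start; "torque": the same for the moment, N m; "grip_width": opening from 0.0 (shut) to 1.0 (fully open).
Only numpy, scipy, OpenCV 4.12 (cv2) and the standard library are available. Lean on these libraries where they do the work, as an engineer would, in place of code of your own. Each camera call takes 0.05 s, during which the arm holds its last target.

## Working session

There is one attempt and no reset: what is moved stays moved. The work goes in short steps, Python scripts to look and compute and a tool call to move; the robot and the scene stay as the last step left them, time stands still between calls to the robot, and variables do not carry over. Pictures are saved under pics/ and viewed, and the job is handed in when it is done.

Besides the shell and the picture viewer there is one more tool, called after "Emit:" by a JSON object that holds its "method" and its "body". step_arm: Moves the arm, as the interface text tells. Its arguments: {"type":"object","properties":{"targets":{"type":"array"},"hand":{"type":"number"}},"required":["targets"]}

```bash
mkdir -p pics; ls; python3 - <<'E'
from rig import env
import cv2
print(env.observe())
for n in("scene","top"):
    p=env.camera_params(n);print(n,p)
    cv2.imwrite(f"pics/{n}0.png",env.capture(n)[:,:,::-1])
E
```

```text
pics
{'clock': 0.0, 'q': array([ 1.16293558e+00,  3.59508686e-01,  1.51140627e+00,  1.05812102e-05,
        1.27246865e+00, -1.15065646e-01]), 'joint_velocities': array([-1.97251941e-03, -1.12921781e-03, -1.40032811e-03, -1.12077177e-04,
        8.81484094e-05,  1.60199362e-03]), 'tau': array([-5.21612710e-04, -5.15379953e+01, -2.70732826e+01,  6.73003891e-02,
        3.51744925e-02, -1.21262265e-04]), 'eef_pos': array([173.02640915, 574.15189536, 403.81704515]), 'tool_rot': array([-3.14137699e+00,  1.77794995e-03,  1.27799830e+00]), 'contact_force': array([-0.76830044,  0.07636015,  0.64332825]), 'torque': array([-0.01251306,  0.03608847,  0.03493494]), 'grip_width': 1.0046265888085013}
scene {'vfov': 48.88039469569254, 'cx': 281.5360372865923, 'cy': 207.64685900576214, 'world_from_camera': array([[-5.05981325e-01, -4.31170886e-01,  7.47043885e-01,
        -1.97115394e+01],
       [-8.62525577e-01,  2.47198907e-01, -4.41522739e-01,
         2.84036785e+02],
       [ 5.70331827e-03, -8.67746718e-01, -4.96973948e-01,
         5.01086052e+02],
       [ 0.00000000e+00,  0.00000000e+00,  0.00000000e+00,
         1.00000000e+00]])}
top {'vfov': 42.79720620200753, 'cx': 279.6296753857106, 'cy': 212.1796507650567, 'world_from_camera': array([[-1.27474223e-02, -9.88034853e-01,  1.53703066e-01,
         4.76967526e+02],
       [-9.99865122e-01,  1.10032828e-02, -1.21928347e-02,
        -8.44022840e+01],
       [ 1.03557073e-02, -1.53837762e-01, -9.88041852e-01,
         1.00144617e+03],
       [ 0.00000000e+00,  0.00000000e+00,  0.00000000e+00,
         1.00000000e+00]])}
```

View pics/scene0.png

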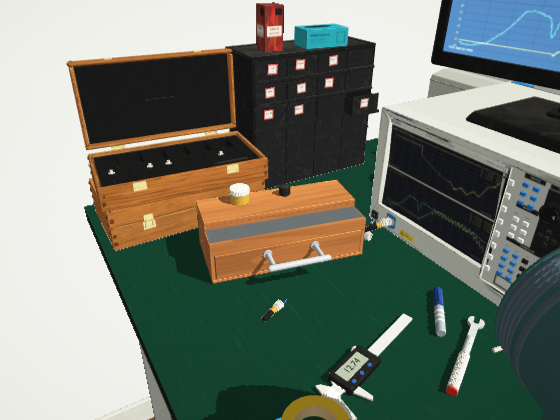

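View pics/top0.png

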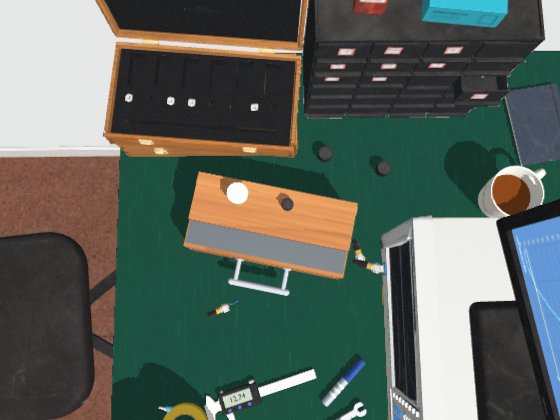

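The top view shows the chest with its grey ledge running from (186,235) to (345,270), the handle bar at about (260,286), the pot at (237,193) and a cap on the chest at (287,204). There are two more black caps on the bench at (324,154) and (383,168). Next I'll measure the ledge.

```bash
cat > h.py <<'E'
import numpy as np,cv2
from rig import env
def ray(n,u,v,z,P=None,h=420):
    P=P or env.camera_params(n); f=h/2/np.tan(np.radians(P['vfov']/2))
    T=P['world_from_camera']; d=T[:3,:3]@np.array([(u-P['cx'])/f,(v-P['cy'])/f,1]); o=T[:3,3]
    return o+d*(z-o[2])/d[2]
def proj(n,X,P=None):
    P=P or env.camera_params(n); f=210/np.tan(np.radians(P['vfov']/2))
    T=P['world_from_camera']; c=T[:3,:3].T@(np.array(X,float)-T[:3,3]); return c[:2]/c[2]*f+[P['cx'],P['cy']]
E
python3 - <<'E'
from h import *
for n,box in(("top",(170,160,370,310)),("scene",(185,170,385,290))):
    im=cv2.imread(f"pics/{n}0.png"); x0,y0,x1,y1=box
    hsv=cv2.cvtColor(im,cv2.COLOR_BGR2HSV)
    for nm,lo,hi in(("grey",(85,15,60),(130,90,170)),("wood",(5,90,90),(18,255,255))):
        m=np.zeros(im.shape[:2],np.uint8); m[y0:y1,x0:x1]=cv2.inRange(hsv,lo,hi)[y0:y1,x0:x1]
        cs=sorted(cv2.findContours(m,0,2)[0],key=cv2.contourArea)[-1]
        r=cv2.minAreaRect(cs); a=cv2.approxPolyDP(cs,3,True)[:,0]
        print(n,nm,cv2.contourArea(cs),r,a.tolist())
        if nm=="grey":
            for p in a: print(p,ray(n,*p,80).round(1))
    c=cv2.resize(im[y0:y1,x0:x1],None,fx=4,fy=4,interpolation=2); cv2.imwrite(f"pics/{n}0z.png",c[:600,:800])
E
```

```text
top grey 3221.0 ((266.0, 246.50001525878906), (158.65794372558594, 21.37666130065918), 11.309932708740234) [[191, 221], [187, 237], [190, 242], [342, 271], [342, 251]]
[191 221] [606.6  58.   80. ]
[187 237] [578.8  64.5  80. ]
[190 242] [570.1  59.3  80. ]
[342 271] [ 517.2 -201.3   80. ]
[342 251] [ 551.4 -202.4   80. ]
top wood 12588.0 ((269.8271484375, 225.31494140625), (164.14930725097656, 79.35566711425781), 11.228891372680664) [[199, 171], [183, 245], [333, 278], [343, 276], [356, 203]]
scene grey 1494.0 ((284.04052734375, 224.24325561523438), (11.34352970123291, 154.5350341796875), 80.53767395019531) [[361, 216], [354, 208], [207, 232], [212, 242]]
[361 216] [ 517.  -197.7   80. ]
[354 208] [ 546.  -204.7   80. ]
[207 232] [604.6  59.9  80. ]
[212 242] [572.7  64.4  80. ]
scene wood 12112.0 ((275.0, 226.0), (112.0, 180.0), 90.0) [[185, 172], [185, 230], [199, 226], [200, 243], [213, 282], [268, 272], [270, 264], [262, 254], [266, 249], [272, 251], [276, 263], [318, 255], [310, 247], [314, 240], [331, 259], [361, 253], [365, 218], [358, 211], [362, 217], [208, 241], [208, 229], [352, 206], [354, 199], [336, 180], [291, 186], [290, 194], [283, 197], [278, 188], [264, 189], [267, 170], [228, 174], [226, 170]]
```

View pics/top0z.png

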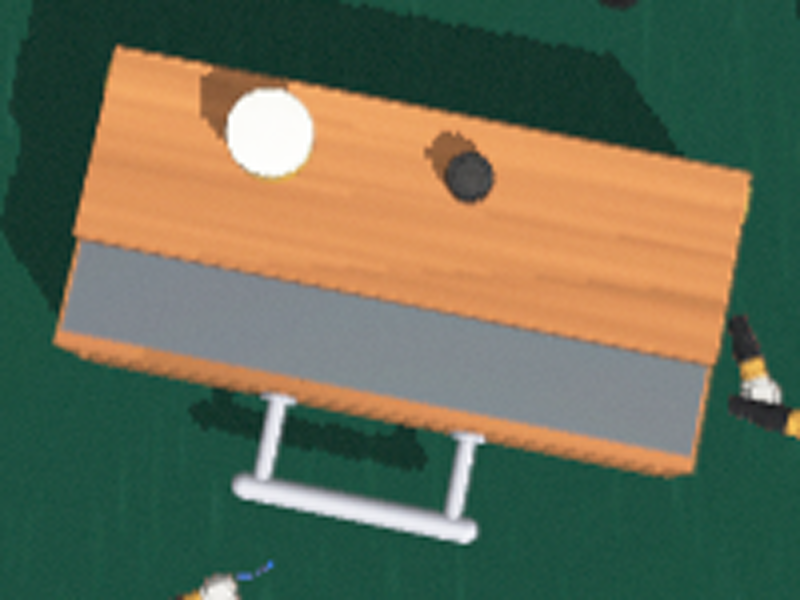

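View pics/scene0z.png

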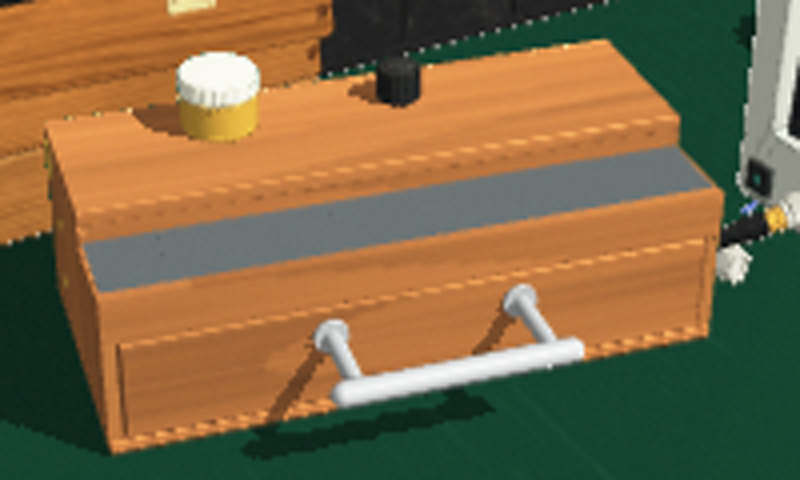

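```bash
python3 - <<'E'
from h import *
def r(X,Y,z,n="top",o=(170,160)): return ray(n,(X+.5)/4-.5+o[0],(Y+.5)/4-.5+o[1],z)
obs=[((55,341),80,(-65,140)),((691,470),80,(-65,-140)),((118,46),95,(65,140)),((750,173),95,(65,-140)),((75,236),95,(-19,140)),((714,363),95,(-19,-140))]
obs[0]=((60,335),80,(-65,140)); obs[1]=((694,459),80,(-65,-140))
W=np.array([r(*p,z)[:2] for p,z,c in obs]);C=np.array([c for *_,c in obs],float)
print(W.round(1))
def fit(W,C):
    a=W-W.mean(0);b=C-C.mean(0);th=np.arctan2((b[:,0]*a[:,1]-b[:,1]*a[:,0]).sum(),(a*b).sum())
    R=np.array([[np.cos(th),-np.sin(th)],[np.sin(th),np.cos(th)]]);t=W.mean(0)-R@C.mean(0);return th,R,t
th,R,t=fit(W,C);print("top",np.degrees(th),t,(W-(C@R.T+t)).round(1))
S=[((84,245),80,(-19,140)),((103,292),80,(-65,140)),((720,190),80,(-65,-140)),((677,118),95,(-19,-140)),((46,126),95,(65,140)),((607,41),95,(65,-140)),((80,213),95,(-19,140))]
W2=np.array([r(*p,z,"scene",(185,170))[:2] for p,z,c in S]);C2=np.array([c for *_,c in S],float)
th2,R2,t2=fit(W2,C2);print("scene",np.degrees(th2),t2,(W2-(C2@R2.T+t2)).round(1))
for nm,p,z in(("hL",(243,486),46),("hR",(467,530),46),("pot",(270,132),123),("cap",(469,177),113)):
    w=r(*p,z)[:2];print(nm,w.round(1),(R.T@(w-t)).round(1))
for nm,p,z in(("hL",(345,390),44),("hR",(575,350),44)):
    w=r(*p,z,"scene",(185,170))[:2];print(nm,w.round(1),(R.T@(w-t)).round(1))
E
```

```text
[[ 567.8   68.5]
 [ 511.4 -203.1]
 [ 691.4   42.8]
 [ 632.7 -229. ]
 [ 608.6   60.2]
 [ 551.2 -210.9]]
top -11.961355251234334 [600.02679344 -79.90331503] [[ 2.3 -2.1]
 [ 4.   0.3]
 [-1.2 -0.8]
 [-1.9  1.3]
 [-1.9 -0.8]
 [-1.3  2. ]]
scene -12.09322459892437 [600.14130594 -78.60754636] [[-1.9 -1.7]
 [ 6.4 -4.5]
 [ 3.5  1.1]
 [-0.3  4. ]
 [-5.   0.6]
 [-2.3  2.3]
 [-0.4 -1.8]]
hL [503.3  -7.6] [-109.7   50.7]
hR [ 482.8 -106.3] [-109.2  -50.1]
pot [647.4 -24.8] [34.9 63.7]
cap [ 629.2 -107.7] [ 34.3 -21.2]
hL [508.3  -8.6] [-104.5   50.7]
hR [ 484.1 -105.7] [-108.   -49.3]
```

Emit:
{"method": "step_arm", "body": {"targets": [{"wz": 8.5}, {"wz": 8.5}, {"wz": 8.5}, {"wz": 8.5}, {"wz": 8.5}, {"wz": 8.5}, {"wz": 8.5}, {"wz": 8.5}, {"wz": 8.5}, {"wz": 8.7}, {}], "hand": 0}}

```text
invalid input
```

```bash
cat >> h.py <<'E'
TH=np.radians(-12.0); CO=np.array([600.,-79.5])
RC=np.array([[np.cos(TH),-np.sin(TH)],[np.sin(TH),np.cos(TH)]])
def w2c(p): return RC.T@(np.array(p[:2])-CO)
def c2w(p): return RC@np.array(p[:2])+CO
def togo(cx,cy,tipz):
    from scipy.spatial.transform import Rotation as Ro
    o=env.observe(); R=Ro.from_euler('xyz',o['tool_rot']).as_matrix()
    g=np.r_[c2w((cx,cy)),tipz+182]-o['eef_pos']; return (R.T@g/10).round(2)
def st():
    o=env.observe(); c=w2c(o['eef_pos']); F=o['contact_force']
    print('t%.2f chest(%.1f,%.1f) tip %.2f rot %s F %s g %.2f tipw %s'%(o['clock'],*c,o['eef_pos'][2]-182,np.degrees(o['tool_rot']).round(2),F.round(2),o['grip_width'],o['eef_pos'].round(1)))
E
python3 -c "
from h import *
st(); print(togo(-39,85,150))"
```

```text
t0.10 chest(-553.5,550.6) tip 221.90 rot [-1.7999e+02  9.0000e-02  7.3230e+01] F [ 1.11 -0.66  0.51] g 1.00 tipw [173.1 574.2 403.9]
[-42.11  55.15   7.25]
```

Emit:
{"method": "step_arm", "body": {"targets": [{"x": 0, "y": 0, "z": 0, "wx": 0, "wy": 0, "wz": 8.5}, {"x": 0, "y": 0, "z": 0, "wx": 0, "wy": 0, "wz": 8.5}, {"x": 0, "y": 0, "z": 0, "wx": 0, "wy": 0, "wz": 8.5}, {"x": 0, "y": 0, "z": 0, "wx": 0, "wy": 0, "wz": 8.5}, {"x": 0, "y": 0, "z": 0, "wx": 0, "wy": 0, "wz": 8.5}, {"x": 0, "y": 0, "z": 0, "wx": 0, "wy": 0, "wz": 8.5}, {"x": 0, "y": 0, "z": 0, "wx": 0, "wy": 0, "wz": 8.5}, {"x": 0, "y": 0, "z": 0, "wx": 0, "wy": 0, "wz": 8.5}, {"x": 0, "y": 0, "z": 0, "wx": 0, "wy": 0, "wz": 8.5}, {"x": 0, "y": 0, "z": 0, "wx": 0, "wy": 0, "wz": 8.5}, {"x": 0, "y": 0, "z": 0, "wx": 0, "wy": 0, "wz": 0.2}, {"x": 0, "y": 0, "z": 0, "wx": 0, "wy": 0, "wz": 0}], "hand": 0}}

```text
clock: 1.3
eef_pos: [173.1, 574.3, 404.3]
tool_rot: [3.141, 0.0, -0.205]
contact_force: [-0.6, -0.4, -0.0]
grip_width: 0.005
```

```bash
python3 -c "
from h import *
st(); print(togo(-39,85,150))"
```

```text
t1.30 chest(-553.5,550.8) tip 222.30 rot [ 1.7996e+02  1.0000e-02 -1.1760e+01] F [-0.61 -0.38 -0.01] g 0.01 tipw [173.1 574.3 404.3]
[51.25 46.79  7.26]
```

Emit:
{"method": "step_arm", "body": {"targets": [{"x": 3.2, "y": 2.9, "z": 0}, {"x": 3.2, "y": 2.9, "z": 0}, {"x": 3.2, "y": 2.9, "z": 0}, {"x": 3.2, "y": 2.9, "z": 0}, {"x": 3.2, "y": 2.9, "z": 0}, {"x": 3.2, "y": 2.9, "z": 0}, {"x": 3.2, "y": 2.9, "z": 0}, {"x": 3.2, "y": 2.9, "z": 0}, {"x": 3.2, "y": 2.9, "z": 0}, {"x": 3.2, "y": 2.9, "z": 0}, {"x": 3.2, "y": 2.9, "z": 0}, {"x": 3.2, "y": 2.9, "z": 0}, {"x": 3.2, "y": 2.9, "z": 0}, {"x": 3.2, "y": 2.9, "z": 0}, {"x": 3.2, "y": 2.9, "z": 0}, {"x": 3.2, "y": 2.9, "z": 0}, {"x": 0, "y": 0, "z": 0}, {"x": 0, "y": 0, "z": 0}]}}

```text
invalid input
```

```bash
python3 -c "
from h import *
st(); print(togo(-39,85,110))
cv2.imwrite('pics/w1.png',env.capture('wrist')[:,:,::-1])
cv2.imwrite('pics/t1.png',env.capture('top')[:,:,::-1]);print(env.camera_params('wrist'))"
```

```text
t1.30 chest(-553.5,550.8) tip 222.30 rot [ 1.7996e+02  1.0000e-02 -1.1760e+01] F [-0.61 -0.38 -0.01] g 0.01 tipw [173.1 574.3 404.3]
[51.25 46.79 11.26]
{'vfov': 63.15197858619916, 'cx': 281.2698775193034, 'cy': 204.0935154349222, 'world_from_camera': array([[ 9.78941304e-01, -1.95130063e-01, -5.99848446e-02,
         1.90638645e+02],
       [-2.04139715e-01, -9.37081240e-01, -2.83206156e-01,
         6.52174769e+02],
       [-9.48637346e-04,  2.89487493e-01, -9.57181326e-01,
         3.84857049e+02],
       [ 0.00000000e+00,  0.00000000e+00,  0.00000000e+00,
         1.00000000e+00]])}
```

View pics/w1.png

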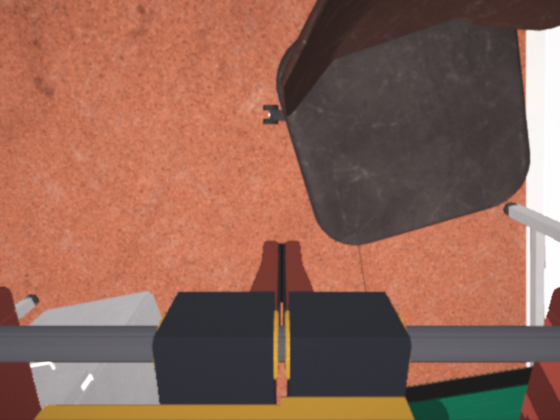

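The wrist view shows the chair seat at (420,120), below bench height, with its backrest further towards +y. The path over the bench is clear.

Emit:
{"method": "step_arm", "body": {"targets": [{"x": 3.2, "y": 2.9, "z": 0, "wx": 0, "wy": 0, "wz": 0}, {"x": 3.2, "y": 2.9, "z": 0, "wx": 0, "wy": 0, "wz": 0}, {"x": 3.2, "y": 2.9, "z": 0, "wx": 0, "wy": 0, "wz": 0}, {"x": 3.2, "y": 2.9, "z": 0, "wx": 0, "wy": 0, "wz": 0}, {"x": 3.2, "y": 2.9, "z": 0, "wx": 0, "wy": 0, "wz": 0}, {"x": 3.2, "y": 2.9, "z": 0, "wx": 0, "wy": 0, "wz": 0}, {"x": 3.2, "y": 2.9, "z": 0, "wx": 0, "wy": 0, "wz": 0}, {"x": 3.2, "y": 2.9, "z": 0, "wx": 0, "wy": 0, "wz": 0}, {"x": 3.2, "y": 2.9, "z": 0, "wx": 0, "wy": 0, "wz": 0}, {"x": 3.2, "y": 2.9, "z": 0, "wx": 0, "wy": 0, "wz": 0}, {"x": 3.2, "y": 2.9, "z": 0, "wx": 0, "wy": 0, "wz": 0}, {"x": 3.2, "y": 2.9, "z": 0, "wx": 0, "wy": 0, "wz": 0}, {"x": 3.2, "y": 2.9, "z": 0, "wx": 0, "wy": 0, "wz": 0}, {"x": 3.2, "y": 2.9, "z": 0, "wx": 0, "wy": 0, "wz": 0}, {"x": 3.2, "y": 2.9, "z": 0, "wx": 0, "wy": 0, "wz": 0}, {"x": 3.2, "y": 2.9, "z": 0, "wx": 0, "wy": 0, "wz": 0.2}, {"x": 0, "y": 0, "z": 0, "wx": 0, "wy": 0, "wz": 0}, {"x": 0, "y": 0, "z": 0, "wx": 0, "wy": 0, "wz": 0}]}}

```text
clock: 3.2
eef_pos: [578.0, 13.5, 404.3]
tool_rot: [-3.141, 0.001, -0.213]
contact_force: [-0.5, 0.0, 0.1]
grip_width: 0.004
```

```bash
python3 -c "
from h import *
st(); print(togo(-39,85,100))
cv2.imwrite('pics/w2.png',env.capture('wrist')[:,:,::-1]);P=env.camera_params('wrist')
import pickle;pickle.dump(P,open('P2.pkl','wb'));print(P)
for c,z in(((-65,140),80),((-65,-140),80),((-19,140),95),((-19,-140),95),((-107,0),44)): print(c,proj('wrist',np.r_[c2w(c),z],P).round(1))"
```

```text
t3.20 chest(-40.9,86.4) tip 222.29 rot [-1.7999e+02  5.0000e-02 -1.2200e+01] F [-0.49  0.03  0.1 ] g 0.00 tipw [578.   13.5 404.3]
[ 0.2   0.14 12.23]
{'vfov': 63.15197858619916, 'cx': 281.2698775193034, 'cy': 204.0935154349222, 'world_from_camera': array([[ 9.77710525e-01, -2.00385563e-01, -6.26718094e-02,
         5.95273204e+02],
       [-2.09946227e-01, -9.36173148e-01, -2.81961732e-01,
         9.21334014e+01],
       [-2.17060476e-03,  2.88834663e-01, -9.57376533e-01,
         3.84786440e+02],
       [ 0.00000000e+00,  0.00000000e+00,  0.00000000e+00,
         1.00000000e+00]])}
(-65, 140) [253.9 133.1]
(-65, -140) [260.3 388.9]
(-19, 140) [307.6 134.6]
(-19, -140) [302.3 400.2]
(-107, 0) [221.4 260.1]
```

View pics/w2.png

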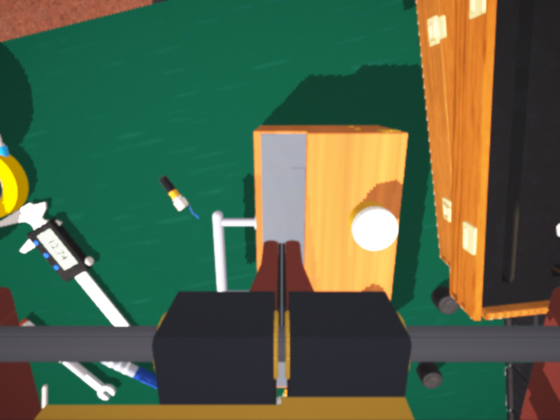

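The wrist view agrees with the fit: the ledge spans columns 258–306 and the front left chest corner sits at (256,130), against 254/133 and 307/135 predicted. Going down next.

Emit:
{"method": "step_arm", "body": {"targets": [{"x": 0.1, "y": 0.1, "z": 3, "wx": 0, "wy": 0, "wz": 0}, {"x": 0.1, "y": 0, "z": 3, "wx": 0, "wy": 0, "wz": 0}, {"x": 0, "y": 0, "z": 3, "wx": 0, "wy": 0, "wz": 0}, {"x": 0, "y": 0, "z": 2, "wx": 0, "wy": 0, "wz": 0}, {"x": 0, "y": 0, "z": 1.5, "wx": 0, "wy": 0, "wz": 0}, {"x": 0, "y": 0, "z": 0.7, "wx": 0, "wy": 0, "wz": 0}, {"x": 0, "y": 0, "z": 0, "wx": 0, "wy": 0, "wz": 0}, {"x": 0, "y": 0, "z": 0, "wx": 0, "wy": 0, "wz": 0}]}}

```text
clock: 4.05
eef_pos: [579.5, 13.5, 273.4]
tool_rot: [-3.141, -0.001, -0.211]
contact_force: [0.6, -0.4, 0.3]
grip_width: 0.007
```

```bash
python3 -c "
from h import *
st(); print(togo(-39,85,82))"
```

```text
t4.05 chest(-39.4,86.7) tip 91.38 rot [-1.7999e+02 -4.0000e-02 -1.2120e+01] F [ 0.63 -0.36  0.35] g 0.01 tipw [579.5  13.5 273.4]
[0.04 0.17 0.94]
```

Emit:
{"method": "step_arm", "body": {"targets": [{"x": 0, "y": 0, "z": 0.4, "wx": 0, "wy": 0, "wz": 0}, {"x": 0, "y": 0, "z": 0.4, "wx": 0, "wy": 0, "wz": 0}, {"x": 0, "y": 0, "z": 0.1, "wx": 0, "wy": 0, "wz": 0}, {"x": 0, "y": 0, "z": 0.0, "wx": 0, "wy": 0, "wz": 0}]}}

```text
clock: 4.45
eef_pos: [579.4, 12.8, 263.6]
tool_rot: [3.141, 0.0, -0.213]
contact_force: [-0.2, -0.2, -0.1]
grip_width: 0.003
```

Emit:
{"method": "step_arm", "body": {"targets": [{"x": 0, "y": 0, "z": 0.1, "wx": 0, "wy": 0, "wz": 0}, {"x": 0, "y": 0, "z": 0.0, "wx": 0, "wy": 0, "wz": 0}]}}

```text
clock: 4.65
eef_pos: [579.5, 12.8, 262.6]
tool_rot: [3.141, 0.0, -0.213]
contact_force: [-0.0, 0.1, 0.4]
grip_width: 0.006
```

Emit:
{"method": "step_arm", "body": {"targets": [{"x": 0, "y": 0, "z": 0.05, "wx": 0, "wy": 0, "wz": 0}, {"x": 0, "y": 0, "z": 0.0, "wx": 0, "wy": 0, "wz": 0}]}}

```text
clock: 4.85
eef_pos: [579.5, 12.9, 262.4]
tool_rot: [3.141, -0.0, -0.213]
contact_force: [0.3, -0.1, 3.0]
grip_width: 0.005
```

Emit:
{"method": "step_arm", "body": {"targets": [{"x": 0, "y": 0.3, "z": 0.02, "wx": 0, "wy": 0, "wz": 0}, {"x": 0, "y": 0.3, "z": 0, "wx": 0, "wy": 0, "wz": 0}, {"x": 0, "y": 0.3, "z": 0, "wx": 0, "wy": 0, "wz": 0}]}}

```text
clock: 5.15
eef_pos: [578.0, 4.2, 262.4]
tool_rot: [-3.141, -0.001, -0.213]
contact_force: [0.3, 4.7, 4.6]
grip_width: 0.007
```

Emit:
{"method": "step_arm", "body": {"targets": [{"x": 0, "y": 0.3, "z": 0, "wx": 0, "wy": 0, "wz": 0}, {"x": 0, "y": 0.3, "z": 0, "wx": 0, "wy": 0, "wz": 0}]}}

```text
clock: 5.35
eef_pos: [576.7, -1.8, 262.4]
tool_rot: [-3.141, -0.001, -0.213]
contact_force: [-0.0, 4.3, 5.0]
grip_width: 0.003
```

Emit:
{"method": "step_arm", "body": {"targets": [{"x": 0, "y": 0.3, "z": 0, "wx": 0, "wy": 0, "wz": 0}, {"x": 0, "y": 0.3, "z": 0, "wx": 0, "wy": 0, "wz": 0}]}}

```text
clock: 5.55
eef_pos: [575.5, -7.7, 262.4]
tool_rot: [-3.141, -0.001, -0.213]
contact_force: [0.1, 4.6, 5.0]
grip_width: 0.005
```

Emit:
{"method": "step_arm", "body": {"targets": [{"x": 0, "y": 0.3, "z": 0, "wx": 0, "wy": 0, "wz": 0}, {"x": 0, "y": 0.3, "z": 0, "wx": 0, "wy": 0, "wz": 0}]}}

```text
clock: 5.75
eef_pos: [574.1, -13.5, 262.4]
tool_rot: [-3.141, -0.001, -0.213]
contact_force: [0.6, 3.4, 5.1]
grip_width: 0.006
```

Emit:
{"method": "step_arm", "body": {"targets": [{"x": 0, "y": 0.3, "z": -0.01, "wx": 0, "wy": 0, "wz": 0}, {"x": 0, "y": 0.3, "z": 0, "wx": 0, "wy": 0, "wz": 0}]}}

```text
clock: 5.95
eef_pos: [572.8, -19.5, 262.4]
tool_rot: [-3.141, -0.001, -0.213]
contact_force: [1.2, 4.3, 5.4]
grip_width: 0.004
```

Emit:
{"method": "step_arm", "body": {"targets": [{"x": 0, "y": 0.3, "z": 0, "wx": 0, "wy": 0, "wz": 0}, {"x": 0, "y": 0.3, "z": 0, "wx": 0, "wy": 0, "wz": 0}]}}

```text
clock: 6.15
eef_pos: [571.5, -25.3, 262.4]
tool_rot: [-3.141, -0.001, -0.213]
contact_force: [1.3, 5.7, 5.7]
grip_width: 0.004
```

Emit:
{"method": "step_arm", "body": {"targets": [{"x": 0, "y": 0.3, "z": 0, "wx": 0, "wy": 0, "wz": 0}, {"x": 0, "y": 0.3, "z": 0, "wx": 0, "wy": 0, "wz": 0}]}}

```text
clock: 6.35
eef_pos: [570.2, -31.2, 262.4]
tool_rot: [-3.141, -0.001, -0.213]
contact_force: [0.3, 5.5, 6.1]
grip_width: 0.008
```

Emit:
{"method": "step_arm", "body": {"targets": [{"x": 0, "y": 0.3, "z": 0, "wx": 0, "wy": 0, "wz": 0}, {"x": 0, "y": 0.3, "z": 0, "wx": 0, "wy": 0, "wz": 0}]}}

```text
clock: 6.55
eef_pos: [568.9, -37.0, 262.4]
tool_rot: [-3.141, -0.001, -0.213]
contact_force: [1.5, 4.5, 5.8]
grip_width: 0.003
```

Emit:
{"method": "step_arm", "body": {"targets": [{"x": 0, "y": 0.3, "z": -0.02, "wx": 0, "wy": 0, "wz": 0}, {"x": 0, "y": 0.3, "z": 0, "wx": 0, "wy": 0, "wz": 0}]}}

```text
clock: 6.75
eef_pos: [567.4, -43.1, 262.3]
tool_rot: [-3.142, -0.0, -0.213]
contact_force: [1.2, 3.0, 5.5]
grip_width: 0.004
```

Emit:
{"method": "step_arm", "body": {"targets": [{"x": 0, "y": 0.3, "z": 0, "wx": 0, "wy": 0, "wz": 0}, {"x": 0, "y": 0.3, "z": 0, "wx": 0, "wy": 0, "wz": 0}]}}

```text
clock: 6.95
eef_pos: [566.1, -49.0, 262.2]
tool_rot: [3.141, 0.0, -0.212]
contact_force: [0.6, 2.4, 2.9]
grip_width: 0.007
```

Emit:
{"method": "step_arm", "body": {"targets": [{"x": 0, "y": 0.3, "z": 0, "wx": 0, "wy": 0, "wz": 0}, {"x": 0, "y": 0.3, "z": 0, "wx": 0, "wy": 0, "wz": 0}]}}

```text
clock: 7.15
eef_pos: [564.5, -55.1, 261.9]
tool_rot: [3.141, 0.001, -0.212]
contact_force: [0.6, 1.5, 2.2]
grip_width: 0.006
```

Emit:
{"method": "step_arm", "body": {"targets": [{"x": 0, "y": 0.3, "z": 0, "wx": 0, "wy": 0, "wz": 0}, {"x": 0, "y": 0.3, "z": 0, "wx": 0, "wy": 0, "wz": 0}]}}

```text
clock: 7.35
eef_pos: [563.4, -60.8, 262.0]
tool_rot: [3.141, 0.001, -0.212]
contact_force: [-1.0, 0.7, 1.6]
grip_width: 0.006
```

Force dropped from 6 N to 1.6 N at chest y of about 29→11, so the tips are on the flap. I'll sink a little to confirm.

Emit:
{"method": "step_arm", "body": {"targets": [{"x": 0, "y": 0.1, "z": 0.1, "wx": 0, "wy": 0, "wz": 0}, {"x": 0, "y": 0, "z": 0.1, "wx": 0, "wy": 0, "wz": 0}, {"x": 0, "y": 0, "z": 0, "wx": 0, "wy": 0, "wz": 0}]}}

```text
clock: 7.65
eef_pos: [563.4, -61.6, 260.1]
tool_rot: [3.141, 0.0, -0.212]
contact_force: [-0.3, -0.4, 1.8]
grip_width: 0.003
```

Emit:
{"method": "step_arm", "body": {"targets": [{"x": 0, "y": 0, "z": 0.1, "wx": 0, "wy": 0, "wz": 0}, {"x": 0, "y": 0, "z": 0.1, "wx": 0, "wy": 0, "wz": 0}, {"x": 0, "y": 0, "z": 0, "wx": 0, "wy": 0, "wz": 0}]}}

```text
clock: 7.95
eef_pos: [563.5, -61.4, 258.2]
tool_rot: [3.141, 0.0, -0.212]
contact_force: [-0.9, -0.5, 2.1]
grip_width: 0.003
```

```bash
python3 -c "
from h import *
st()"
```

```text
t7.95 chest(-39.5,10.1) tip 76.15 rot [179.98   0.   -12.17] F [-0.93 -0.53  2.08] g 0.00 tipw [563.5 -61.4 258.2]
```

Emit:
{"method": "step_arm", "body": {"targets": [{"x": 0, "y": 0, "z": 0.1, "wx": 0, "wy": 0, "wz": 0}, {"x": 0, "y": 0, "z": 0.1, "wx": 0, "wy": 0, "wz": 0}, {"x": 0, "y": 0, "z": 0.1, "wx": 0, "wy": 0, "wz": 0}, {"x": 0, "y": 0, "z": 0, "wx": 0, "wy": 0, "wz": 0}]}}

```text
clock: 8.35
eef_pos: [563.5, -61.4, 255.6]
tool_rot: [3.141, -0.0, -0.212]
contact_force: [-0.1, -1.3, 5.7]
grip_width: 0.006
```

Emit:
{"method": "step_arm", "body": {"targets": [{"x": 0, "y": 0, "z": 0.1, "wx": 0, "wy": 0, "wz": 0}, {"x": 0, "y": 0, "z": 0.1, "wx": 0, "wy": 0, "wz": 0}, {"x": 0, "y": 0, "z": 0.1, "wx": 0, "wy": 0, "wz": 0}, {"x": 0, "y": 0, "z": 0, "wx": 0, "wy": 0, "wz": 0}]}}

```text
clock: 8.75
eef_pos: [563.5, -61.4, 252.6]
tool_rot: [3.141, -0.0, -0.212]
contact_force: [-1.2, -0.5, 6.0]
grip_width: 0.005
```

Emit:
{"method": "step_arm", "body": {"targets": [{"x": 0, "y": 0, "z": 0.1, "wx": 0, "wy": 0, "wz": 0}, {"x": 0, "y": 0, "z": 0.1, "wx": 0, "wy": 0, "wz": 0}, {"x": 0, "y": 0, "z": 0, "wx": 0, "wy": 0, "wz": 0}]}}

```text
clock: 9.05
eef_pos: [563.5, -61.4, 250.8]
tool_rot: [3.141, -0.0, -0.212]
contact_force: [-2.0, -0.5, 9.0]
grip_width: 0.004
```

```bash
python3 -c "
from h import *
st()
cv2.imwrite('pics/s3.png',env.capture('scene')[:,:,::-1])"
```

```text
t9.05 chest(-39.5,10.1) tip 68.84 rot [ 1.7999e+02 -1.0000e-02 -1.2170e+01] F [-2.02 -0.53  8.95] g 0.00 tipw [563.5 -61.4 250.8]
```

View pics/s3.png

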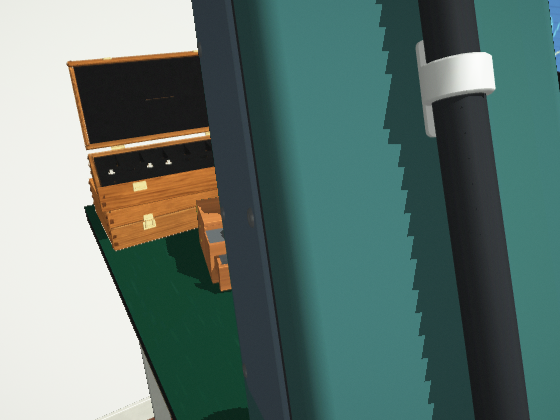

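The arm hides most of the scene view, but the drawer front appears to stick out at about (224,275). I'll press a little further to be sure, then look from the top camera.

Emit:
{"method": "step_arm", "body": {"targets": [{"x": 0, "y": 0, "z": 0.1, "wx": 0, "wy": 0, "wz": 0}, {"x": 0, "y": 0, "z": 0.05, "wx": 0, "wy": 0, "wz": 0}, {"x": 0, "y": 0, "z": 0, "wx": 0, "wy": 0, "wz": 0}]}}

```text
clock: 9.4
eef_pos: [563.5, -61.4, 249.5]
tool_rot: [3.141, -0.0, -0.212]
contact_force: [-3.2, -0.9, 10.1]
grip_width: 0.007
```

```bash
python3 -c "
from h import *
st()
a=env.capture('top')[:,:,::-1];w=env.capture('wrist')[:,:,::-1]
cv2.imwrite('pics/tw4.png',cv2.resize(np.hstack([a[130:340,100:400],w[:,:][::2,::2][:210]]),None,fx=1.35,fy=1.35))"
```

```text
t9.40 chest(-39.5,10.1) tip 67.49 rot [ 1.7999e+02 -2.0000e-02 -1.2170e+01] F [-3.19 -0.88 10.08] g 0.01 tipw [563.5 -61.4 249.5]
```

View pics/tw4.png

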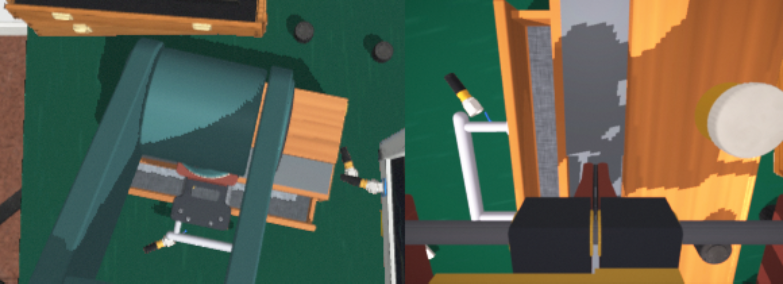

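The drawer has sprung out and its tray is visible. I'll lift straight off and then measure the handle.

Emit:
{"method": "step_arm", "body": {"targets": [{"x": 0, "y": 0, "z": -0.5, "wx": 0, "wy": 0, "wz": 0}, {"x": 0, "y": 0, "z": -1, "wx": 0, "wy": 0, "wz": 0}, {"x": 0, "y": 0, "z": -3, "wx": 0, "wy": 0, "wz": 0}, {"x": 0, "y": 0, "z": -3, "wx": 0, "wy": 0, "wz": 0}, {"x": -3, "y": 0.5, "z": -2, "wx": 0, "wy": 0, "wz": 0}, {"x": -4, "y": 0.5, "z": 0, "wx": 0, "wy": 0, "wz": 0}, {"x": -3.5, "y": 0, "z": 0, "wx": 0, "wy": 0, "wz": 0}, {"x": 0, "y": 0, "z": 0, "wx": 0, "wy": 0, "wz": 0}, {"x": 0, "y": 0, "z": 0, "wx": 0, "wy": 0, "wz": 0}], "hand": 45}}

```text
clock: 10.4
eef_pos: [458.5, -48.8, 344.0]
tool_rot: [-3.141, -0.001, -0.213]
contact_force: [0.7, -0.1, 0.6]
grip_width: 0.452
```

```bash
python3 -c "
from h import *
st()
P=env.camera_params('wrist');w=env.capture('wrist')[:,:,::-1]
import pickle;pickle.dump(P,open('P5.pkl','wb'))
for c,z in(((-144,50),44),((-144,-50),44),((-144,0),44),((-144,0),25)): print(c,proj('wrist',np.r_[c2w(c),z],P).round(1))
a=env.capture('top')[:,:,::-1]
cv2.imwrite('pics/w5.png',w);cv2.imwrite('pics/t5.png',a)
ad=ray('top',222,309,8);print('adapter',w2c(ad).round())
"
```

```text
t10.40 chest(-144.8,0.6) tip 162.04 rot [-1.7999e+02 -5.0000e-02 -1.2180e+01] F [ 0.72 -0.14  0.61] g 0.45 tipw [458.5 -48.8 344. ]
(-144, 50) [280.6 140. ]
(-144, -50) [281.  252.9]
(-144, 0) [280.8 199.3]
(-144, 0) [280.8 193.5]
adapter [-161.   58.]
```

View pics/w5.png

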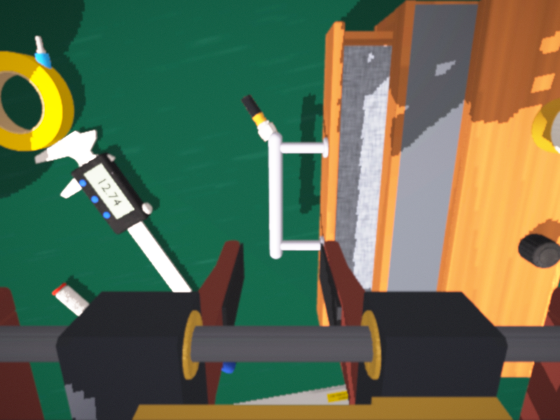

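View pics/t5.png

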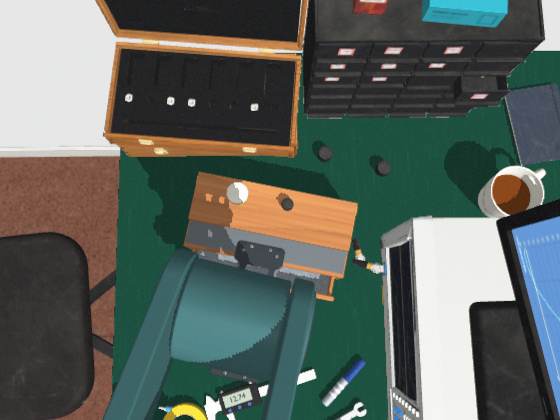

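The bar is at wrist columns 275–276, rows 137–255, which puts it at chest x of about -148 with the drawer out roughly 39 mm. The two finger pads straddle it. The loose connector at (258,118) is clear of the bar's height and the fingers. Going down over the bar.

Emit:
{"method": "step_arm", "body": {"targets": [{"x": -0.25, "y": 0, "z": 2, "wx": 0, "wy": 0, "wz": 0}, {"x": 0, "y": 0, "z": 3, "wx": 0, "wy": 0, "wz": 0}, {"x": 0, "y": 0, "z": 3, "wx": 0, "wy": 0, "wz": 0}, {"x": 0, "y": 0, "z": 2, "wx": 0, "wy": 0, "wz": 0}, {"x": 0, "y": 0, "z": 1, "wx": 0, "wy": 0, "wz": 0}, {"x": 0, "y": 0, "z": 0, "wx": 0, "wy": 0, "wz": 0}]}}

```text
clock: 11.1
eef_pos: [456.8, -48.6, 232.5]
tool_rot: [-3.142, 0.002, -0.213]
contact_force: [-0.2, -1.2, 0.0]
grip_width: 0.451
```

Emit:
{"method": "step_arm", "body": {"targets": [{"x": 0, "y": 0, "z": 0.8, "wx": 0, "wy": 0, "wz": 0}, {"x": 0, "y": 0, "z": 0.8, "wx": 0, "wy": 0, "wz": 0}, {"x": 0, "y": 0, "z": 0.8, "wx": 0, "wy": 0, "wz": 0}, {"x": 0, "y": 0, "z": 0, "wx": 0, "wy": 0, "wz": 0}, {"x": 0, "y": 0, "z": 0, "wx": 0, "wy": 0, "wz": 0}]}}

```text
clock: 11.6
eef_pos: [456.2, -48.5, 209.7]
tool_rot: [3.141, 0.0, -0.213]
contact_force: [-0.7, -0.2, -0.1]
grip_width: 0.452
```

```bash
python3 -c "
from h import *
st()
cv2.imwrite('pics/w6.png',env.capture('wrist')[:,:,::-1])
"
```

```text
t11.60 chest(-147.1,0.4) tip 27.72 rot [ 1.7999e+02  2.0000e-02 -1.2180e+01] F [-0.7  -0.2  -0.11] g 0.45 tipw [456.2 -48.5 209.7]
```

View pics/w6.png

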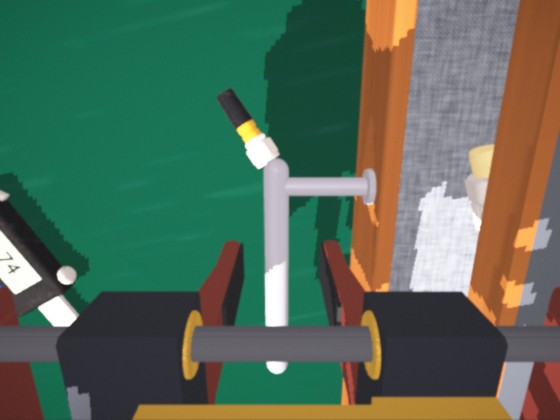

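The bar at column 277 sits midway between the fingers (240 and 325). Closing on it.

Emit:
{"method": "step_arm", "body": {"targets": [{"x": -0.1, "y": 0, "z": 0.2, "wx": 0, "wy": 0, "wz": 0}, {"x": 0, "y": 0, "z": 0, "wx": 0, "wy": 0, "wz": 0}, {"x": 0, "y": 0, "z": 0, "wx": 0, "wy": 0, "wz": 0}, {"x": 0, "y": 0, "z": 0, "wx": 0, "wy": 0, "wz": 0}, {"x": 0, "y": 0, "z": 0, "wx": 0, "wy": 0, "wz": 0}, {"x": 0, "y": 0, "z": 0, "wx": 0, "wy": 0, "wz": 0}], "hand": 0}}

```text
clock: 12.25
eef_pos: [455.2, -48.2, 207.8]
tool_rot: [3.141, 0.0, -0.212]
contact_force: [-1.6, 0.3, 2.5]
grip_width: 0.125
```

Emit:
{"method": "step_arm", "body": {"targets": [{"x": -0.4, "y": 0, "z": 0, "wx": 0, "wy": 0, "wz": 0}, {"x": -0.5, "y": 0, "z": 0, "wx": 0, "wy": 0, "wz": 0}, {"x": -0.5, "y": 0, "z": 0, "wx": 0, "wy": 0, "wz": 0}, {"x": -0.5, "y": 0, "z": 0, "wx": 0, "wy": 0, "wz": 0}, {"x": -0.5, "y": 0, "z": 0, "wx": 0, "wy": 0, "wz": 0}, {"x": 0, "y": 0, "z": 0, "wx": 0, "wy": 0, "wz": 0}]}}

```text
clock: 12.85
eef_pos: [430.6, -43.0, 207.8]
tool_rot: [3.141, 0.002, -0.212]
contact_force: [-0.6, -0.4, 2.4]
grip_width: 0.115
```

Emit:
{"method": "step_arm", "body": {"targets": [{"x": -0.2, "y": 0, "z": 0, "wx": 0, "wy": 0, "wz": 0}, {"x": -0.1, "y": 0, "z": 0, "wx": 0, "wy": 0, "wz": 0}, {"x": -0.1, "y": 0, "z": 0, "wx": 0, "wy": 0, "wz": 0}, {"x": 0, "y": 0, "z": 0, "wx": 0, "wy": 0, "wz": 0}]}}

```text
clock: 13.25
eef_pos: [428.0, -42.4, 207.8]
tool_rot: [3.141, -0.0, -0.212]
contact_force: [0.4, -0.5, 2.8]
grip_width: 0.117
```

Emit:
{"method": "step_arm", "body": {"targets": [{"x": -0.1, "y": 0, "z": 0, "wx": 0, "wy": 0, "wz": 0}, {"x": -0.1, "y": 0, "z": 0, "wx": 0, "wy": 0, "wz": 0}, {"x": 0, "y": 0, "z": 0, "wx": 0, "wy": 0, "wz": 0}]}}

```text
clock: 13.55
eef_pos: [426.2, -42.0, 207.8]
tool_rot: [3.141, -0.001, -0.213]
contact_force: [1.4, -0.7, 0.3]
grip_width: 0.119
```

```bash
python3 -c "
from h import *
st()
"
```

```text
t13.55 chest(-177.8,0.5) tip 25.83 rot [ 1.7999e+02 -4.0000e-02 -1.2180e+01] F [ 1.44 -0.72  0.31] g 0.12 tipw [426.2 -42.  207.8]
```

Emit:
{"method": "step_arm", "body": {"targets": [{"x": -0.1, "y": 0, "z": 0, "wx": 0, "wy": 0, "wz": 0}, {"x": 0, "y": 0, "z": 0, "wx": 0, "wy": 0, "wz": 0}]}}

```text
clock: 13.75
eef_pos: [425.9, -42.0, 207.9]
tool_rot: [3.141, -0.002, -0.213]
contact_force: [5.1, -1.3, -2.7]
grip_width: 0.118
```

Emit:
{"method": "step_arm", "body": {"targets": [{"x": -0.1, "y": 0, "z": 0, "wx": 0, "wy": 0, "wz": 0}, {"x": 0, "y": 0, "z": 0, "wx": 0, "wy": 0, "wz": 0}]}}

```text
clock: 13.95
eef_pos: [425.6, -41.9, 207.9]
tool_rot: [3.141, -0.004, -0.213]
contact_force: [7.6, -1.0, -5.1]
grip_width: 0.117
```

That is the end stop: force rises to about 7.6 N with no further travel. Releasing the bar and lifting.

Emit:
{"method": "step_arm", "body": {"targets": [{"x": 0, "y": 0, "z": 0, "wx": 0, "wy": 0, "wz": 0}, {"x": 0, "y": 0, "z": 0, "wx": 0, "wy": 0, "wz": 0}, {"x": 0, "y": 0, "z": 0, "wx": 0, "wy": 0, "wz": 0}, {"x": 0, "y": 0, "z": 0, "wx": 0, "wy": 0, "wz": 0}, {"x": 0, "y": 0, "z": 0, "wx": 0, "wy": 0, "wz": 0}], "hand": 45}}

```text
clock: 14.45
eef_pos: [423.6, -41.4, 207.7]
tool_rot: [3.142, 0.001, -0.213]
contact_force: [0.3, 0.7, -0.2]
grip_width: 0.447
```

Emit:
{"method": "step_arm", "body": {"targets": [{"x": 0, "y": 0, "z": -1, "wx": 0, "wy": 0, "wz": 0}, {"x": 0, "y": 0, "z": -2, "wx": 0, "wy": 0, "wz": 0}, {"x": 0, "y": 0, "z": -3, "wx": 0, "wy": 0, "wz": 0}, {"x": 0, "y": 0, "z": -4, "wx": 0, "wy": 0, "wz": 0}, {"x": 0, "y": 0, "z": -4, "wx": 0, "wy": 0, "wz": 0}, {"x": 0, "y": 0, "z": -4, "wx": 0, "wy": 0, "wz": 0}, {"x": 0, "y": 0, "z": -3, "wx": 0, "wy": 0, "wz": 0}, {"x": 0, "y": -4, "z": 0, "wx": 0, "wy": 0, "wz": 0}, {"x": 0, "y": -4, "z": 0, "wx": 0, "wy": 0, "wz": 0}, {"x": 0, "y": -4, "z": 0, "wx": 0, "wy": 0, "wz": 0}, {"x": 0, "y": -4, "z": 0, "wx": 0, "wy": 0, "wz": 0}, {"x": 0, "y": -4, "z": 0, "wx": 0, "wy": 0, "wz": 0}, {"x": 0, "y": -4, "z": 0, "wx": 0, "wy": 0, "wz": 0}, {"x": 0, "y": 0, "z": 0, "wx": 0, "wy": 0, "wz": 0}, {"x": 0, "y": 0, "z": 0, "wx": 0, "wy": 0, "wz": 0}]}}

```text
clock: 15.95
eef_pos: [474.1, 193.6, 418.0]
tool_rot: [3.141, 0.0, -0.21]
contact_force: [-0.0, -0.3, 0.8]
grip_width: 0.453
```

```bash
python3 -c "
from h import *
st()
a=env.capture('top')[:,:,::-1];s=env.capture('scene')[:,:,::-1]
cv2.imwrite('pics/t7.png',a);cv2.imwrite('pics/s7.png',s)
cv2.imwrite('pics/t7z.png',cv2.resize(a[160:310,170:370],None,fx=4,fy=4,interpolation=2))
"
```

```text
t15.95 chest(-179.9,240.9) tip 236.05 rot [ 1.7996e+02  2.0000e-02 -1.2040e+01] F [-0.05 -0.26  0.83] g 0.45 tipw [474.1 193.6 418. ]
```

View pics/t7z.png

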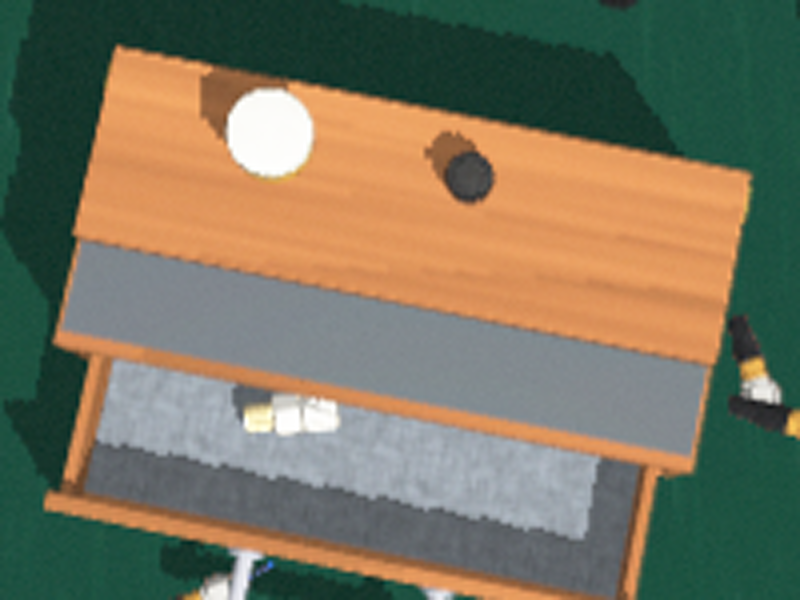

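View pics/s7.png

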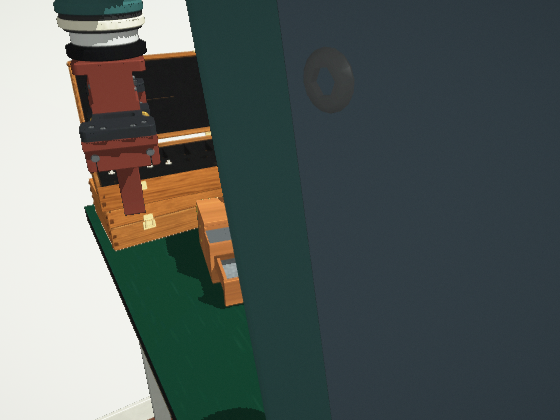

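The pot (270,132) and the cap (469,177) are at the same pixels as at the start. The drawer is open with the adapter visible at (290,413). I'll check the bar's position against the 70 mm expected.

```bash
python3 - <<'E'
from h import *
a=cv2.imread('pics/t7.png');b=cv2.imread('pics/top0.png')
for nm,im,y0 in(('before',b,278),('after',a,308)):
    m=cv2.inRange(cv2.cvtColor(im,cv2.COLOR_BGR2HSV),(0,0,140),(180,60,255)); k=np.zeros_like(m);k[y0-25:y0+25,222:300]=m[y0-25:y0+25,222:300]
    for u in(245,252,260,270,278):
        r=np.where(k[:,u])[0]
        if len(r): print(nm,u,r.min(),r.max(),w2c(ray('top',u,r[r>r.max()-8].mean(),44)).round(1))
E
```

```text
before 245 253 287 [-110.3   23.8]
before 252 253 288 [-109.6   11.3]
before 260 253 290 [-110.3   -3.3]
before 270 253 292 [-110.2  -21.3]
before 278 253 293 [-109.2  -35.5]
after 245 323 328 [-179.9    9.2]
after 252 324 329 [-179.2   -3.1]
after 260 283 331 [-179.8  -17.5]
after 270 283 332 [-178.9  -35.2]
after 278 283 332 [-177.   -49.1]
```

The bar moved from -110 to -179.6 mm, which is about 70 mm, so the drawer is fully open. Handing in.

```bash
python3 -c "
from h import *
st(); print(env.sign_off())"
```

```text
t16.05 chest(-179.7,239.6) tip 235.89 rot [ 1.7995e+02  3.0000e-02 -1.2190e+01] F [ 0.77  0.3  -0.29] g 0.45 tipw [474.1 192.3 417.9]
the job is handed in; nothing more can be done
None
```

The drawer is unlocked and fully open, with the adapter lying visible in the tray. I handed the job in at about 16 s of the 64 s allowed.

- **Finding the recess:** I slid the closed fingertips along the ledge from its left part at about 3 to 6 N. The force fell to about 2 N near chest y = +10, and the tips sank there.
- **Freeing the drawer:** I pressed the catch to about 13 mm below the ledge, at about 10 N, and the drawer sprang out roughly 39 mm.
- **Opening it:** I pinched the bar from above and pulled until it met the end stop, at about 8 N. Then I released it and lifted clear.

**Last checks:**
- Before and after pictures put the bar's travel at about 70 mm, which is fully open.
- The pot and the cap are at the same pixels as at the start.
- The gripper is well clear and touching nothing, with forces near zero.
- My absolute bar positions read 2 to 3 mm further out than the chest fit predicts, but the offset is the same in both pictures, so it does not affect the travel.
- Two move calls were refused as invalid input and moved nothing. Resending them with all six values in each row worked.
- The arm hid much of the scene camera's last view, so these checks rest on the top camera.

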